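Hold the ioniser over the weighing boat

ROBOT

A 6-joint arm with a two-finger parallel gripper is mounted at the origin on the work surface. World frame = base frame: x ahead of the robot, y to its left, z up, the work surface at z = 0. Lengths are in m, angles in rad, forces in N, time in s.
With the tool pointing down it reaches from about 0.4 to 0.825 m from the base axis. Payload 7 kg.
Tool frame: the origin (TCP) lies midway between the tips of the shut fingers; the grasp point (between the pads) lies 19 mm behind it; z points along the fingers, y is the line along which they close (so a half turn about z gives the same grasp; the last joint's range is limited). The gripper opens to 88 mm and grips with 3 to 60 N. Pads are 19 mm wide; open, the fingers measure 130 mm over their backs; the gripper's body (78 mm by 193 mm) begins 47 mm behind the grasp point.
Start: joints at [1.489, 0.359, 0.012, 0, -1.224, -0.288], TCP at [0.244, 0.629, 0.227] pointing down, gripper open.
Joint ranges: [-3.07, 3.07], [-1.43, 2.12], [-1.02, 1.25], [-3.03, 1.67], [-3.05, -0], [-3.03, 3.03]. Speed limits (rad/s): [2.39, 2.39, 3.01, 3.14, 3.14, 3.14].

INTERFACE

Orientations are given as [roll, pitch, yaw] about the fixed x, y, z axes, in that order (R = Rz(yaw) Ry(pitch) Rx(roll)).
In Python, from workcell import arm, vision, job, look_for gives the robot as it stands.
- The arm moves only by the tool step_arm, never from a script. Its argument "deltas" is a list of rows, each a list of 6 numbers: the shift along the tool's x, y, z in m, then the turn, a rotation vector about the tool's x, y, z in rad. A call has exactly 5 rows; each row shifts and turns the commanded pose from where the row before left it, along the tool's axes as they then stand; what a row does not reach is not made up. A row lasts 1/8 s, in which the tool goes at most 62.5 mm and 10.7 degrees, less where a joint would pass 70% of its speed; a pose out of reach is approached as far as the arm can. A call with a gripper value outside its range is refused whole. "hand" is the closure, from 0 (fully open) to 1 (shut), set as the call begins (left out, the last holds). The fingers move at their own pace and stop on an object; the grip force is fixed at half the most. Time passes only in rows, so rows that do not move let the fingers close, or fill a call up. It gives the time, the measured TCP pose, the force, the opening and the grip force at its end, in the units of the state.
- arm.sense(): the state, without advancing time (a new reading comes with each control period).
- vision.get_image(name): name is "scene" or "top" or "wrist"; returns the picture (480x640x3 uint8, red, green, blue); there is no depth.
- vision.camera_model(name): a dict with "fx", "fy", "cx", "cy" (pixels), "R" (3x3) and "t" (3): a world point X has camera coordinates R X + t. Camera axes: x right, y down, z forward; pixel columns grow to the right and rows downward; lengths in m; the calibration is good to about 2 mm. A picture is of the moment at which its call begins: read the wrist's pose just before it. camera_model takes no time and is no camera call; for the wrist camera it gives the pose at the moment of the call.
- job.finish_job(): hands the job in; it is judged then, once.
Trained networks look in the newest picture that a camera, given by its name, has taken for a name from the list of things; names that differ only in an ending like _2 or _b are one class to them, and where a whole thing is asked for, a point or a joint stands for the part that bears it (a point fixed in the world has none). Each returns a list of dicts, best first, with "score" (0 to 1); they miss things now and then, are a little off and sometimes report something else, mostly with a low value. They report only what shows in the picture. A call takes as long as a camera call. They do not tell look-alikes from the thing itself.
- look_for(target, camera): "centre" ([column, row] in pixels, amid what is visible of it).
The state is a dict: "clock": time; "q": joint angles; "joint_velocities": joint speeds; "effort": joint torques, N m; "tcp_pos": TCP position; "ee_rot": TCP orientation; "contact_force": force on the tool from outside, world axes, zero at the start; "wrist_torque": the same for the moment, N m; "gripper_width": finger opening in m; "finger_force": force on a finger pad.
Only numpy, scipy, OpenCV 4.12 (cv2) and the standard library are available. Lean on these libraries where they do the work, as an engineer would, in place of code of your own. Each camera call takes 0.05 s, during which the arm holds its last target. There are 200 camera calls.

TASK

Take the orange-headed hand ioniser out of its dock by its upright handle, carry it clear of the bottle, beaker and jar and over the glass draught shield of the balance, and hold it hovering over the blue weighing boat to discharge it: centred over the boat, level, its long head lined up with the boat's length, and about one to two centimetres above the boat's rim. Touch neither the boat nor the balance and its glass, and leave the bottle, beaker and jar standing where they are. Finish while still holding the ioniser there, still in the gripper; do not put it down.

Things in the scene. Friction and masses are not known exactly. Their poses are not given: they have to be found in the camera images.
- ioniser: Hand ioniser, about 0.2 kg: orange bar head 130 (along x) x 26 x 22 mm high with an upright light grey handle on its middle, 30 mm (x) by 22 mm (y), from 22 to 139 mm above the underside. Origin: centre of the head's underside; z up through the handle. Same when turned half round. Starts standing in the dock, head down, underside 8 mm above the table.
- ioniser_handle (a point): Point on the ioniser handle's centre line 113 mm above the head's underside, a good height to grip; axes as the ioniser's.
- dock: Grey fixed dock for the ioniser, 160 x 56 mm; the head stands on its floor, 8 mm above the table, inside a rim that reaches 18 mm above the table with 3 mm play all round, so the ioniser is lifted out straight up. Origin: centre of its underside on the table; x along its length.
- balance: Fixed white balance, left or right of the dock. Origin: on the table under the pan's centre; z up. Body: from 170 mm in front (-x) to 100 mm behind (+x), 210 mm wide, 70 mm high. Steel pan, diameter 140 mm, top at 78 mm. Around it a square glass draught shield, open on top, centred on the origin: 188 mm square inside, 200 mm outside, white top edge 150 mm above the table.
- boat: Blue weighing boat, a light loose open trough 110 mm (along its x) x 42 mm x 16 mm high, on the balance pan, turned at any angle up to about 69 degrees to the balance. Origin: centre of its underside, 78 mm above the table; z up.
- boat_rim (a point): Centre of the boat's mouth at rim height, 16 mm above its underside (94 mm above the table); axes as the boat's.
- bottle: Amber bottle, diameter 60 mm, 140 mm high, standing loose between balance and dock. Origin: centre of its underside.
- beaker: Glass beaker, diameter 64 mm, 90 mm high, standing loose between balance and dock. Origin: centre of its underside.
- jar: White jar with red lid, diameter 60 mm, 70 mm high, standing loose between balance and dock. Origin: centre of its underside.
There are look-alikes about, which are no part of the job. What is shaped like the ioniser but pink or yellow is not meant.

How it is judged:
On the way:
1. the ioniser is lifted clear of its dock in the gripper (z of ioniser in the frame of dock above 0.04 m and contact force between the fingers and ioniser above 1 N and contact force between ioniser and dock below 0.1 N), for 0.1 s.
At the end, for the whole second after the job is handed in: Ioniser held still by the fingers alone: underside 4-26 mm above the boat's rim, centre within 12 mm of the boat's, length within 0.16 rad of the boat's (either way round), upright within 0.12 rad; boat moved under 6 mm; bottle, beaker and jar upright and within 15 mm of their starts (horizontal distance between ioniser and boat_rim below 0.012 m and z of ioniser in the frame of boat_rim between 0.004 and 0.026 m and angle between the x axis of ioniser and the x axis of boat, either way round below 0.16 rad and angle between ioniser's own z axis and vertical below 0.12 rad and linear speed of ioniser below 0.02 m/s and contact force between the fingers and ioniser above 1 N and contact force between ioniser and boat below 0.1 N and contact force between ioniser and balance below 0.1 N and contact force between ioniser and dock below 0.1 N and contact force between ioniser and bottle below 0.1 N and contact force between ioniser and beaker below 0.1 N and contact force between ioniser and jar below 0.1 N and distance of boat from where it was at the start of the episode below 0.006 m and distance of each of bottle, beaker, jar from where it was at the start of the episode below 0.015 m and angle between each of bottle, beaker, jar's own z axis and vertical below 0.2 rad); the arm keeps its last pose, push and grip.
It fails at once if the ioniser touches the boat, the balance or its glass (contact force between ioniser and boat above 0.3 N or contact force between ioniser and balance above 0.3 N).
It fails at once if the robot touches the boat, the balance or its glass (contact force between any of the fingers, the arm and boat above 0.5 N or contact force between any of the fingers, the arm and balance above 0.5 N).
It fails at once if the bottle, beaker or jar is shoved or tipped (distance of any of bottle, beaker, jar from where it was at the start of the episode above 0.015 m or angle between any of bottle, beaker, jar's own z axis and vertical above 0.2 rad).
It also fails if it takes over 58 s, if anything falls off the work surface, if the arm or the gripper's body presses on something with over 40 N, if the wrist force passes 120 N, or if a joint passes its speed limit or range.

## Working session

There is one attempt and no reset: what is moved stays moved. The work goes in short steps, Python scripts to look and compute and a tool call to move; the robot and the scene stay as the last step left them, time stands still between calls to the robot, and variables do not carry over. Pictures are saved under pics/ and viewed, at most 10 in all, crops included, and the job is handed in when it is done.

Besides the shell and the picture viewer there is one more tool, called after ">>>" as name(argument=value, ...) on one line, values as JSON. step_arm: Moves the arm, as the interface text tells. Its arguments: {"type":"object","properties":{"deltas":{"type":"array","items":{"type":"array","items":{"type":"number"}}},"hand":{"type":"number"}},"required":["deltas"]}

```bash
mkdir -p pics; cat > h.py <<'E'
import numpy as np, cv2
from workcell import arm, vision, job, look_for
def snap(cam,fn=None):
    m=vision.camera_model(cam); im=vision.get_image(cam)
    if fn: cv2.imwrite('pics/'+fn,cv2.cvtColor(im,cv2.COLOR_RGB2BGR))
    return im,m
def at_z(m,px,z):
    R=np.array(m['R']);t=np.array(m['t']);c=-R.T@t
    d=R.T@np.array([(px[0]-m['cx'])/m['fx'],(px[1]-m['cy'])/m['fy'],1.])
    return c+d*(z-c[2])/d[2]
def proj(m,X):
    p=np.array(m['R'])@np.array(X)+np.array(m['t']); return np.array([m['fx']*p[0]/p[2]+m['cx'],m['fy']*p[1]/p[2]+m['cy']])
def tri(obs):
    A=[];b=[]
    for m,px in obs:
        R=np.array(m['R']);t=np.array(m['t']);c=-R.T@t
        d=R.T@np.array([(px[0]-m['cx'])/m['fx'],(px[1]-m['cy'])/m['fy'],1.]);d/=np.linalg.norm(d)
        P=np.eye(3)-np.outer(d,d);A.append(P);b.append(P@c)
    return np.linalg.lstsq(np.vstack(A),np.hstack(b),rcond=None)[0]
E
python3 - <<'E'
from h import *
for c in('scene','top'):
    im,m=snap(c,c+'.png')
    print(c,m['fx'],np.round(-np.array(m['R']).T@m['t'],3))
    for n in('ioniser','ioniser_handle','dock','balance','boat','bottle','beaker','jar'):
        print(n,[(np.round(d['centre'],1).tolist(),round(d['score'],2)) for d in look_for(n,c)][:4])
s=arm.sense();print(s['clock'],s['tcp_pos'],s['ee_rot'])
E
```

```text
scene 540.2164217648129 [1.023 0.399 0.95 ]
ioniser [([259.5, 205.7], 0.94), ([341.2, 201.5], 0.84), ([232.2, 173.4], 0.69)]
ioniser_handle [([228.7, 171.8], 0.93), ([259.1, 208.3], 0.83)]
dock [([260.3, 227.6], 0.76)]
balance [([455.0, 391.9], 0.75)]
boat [([439.0, 393.9], 0.74)]
bottle [([354.3, 282.1], 0.7)]
beaker [([376.6, 255.6], 0.72)]
jar [([303.4, 335.1], 0.65)]
top 543.1036357209379 [ 0.383 -0.08   1.186]
ioniser [([418.0, 232.9], 0.9), ([489.1, 254.6], 0.67), ([363.2, 304.9], 0.55)]
ioniser_handle [([364.2, 303.9], 0.86), ([418.0, 237.1], 0.83), ([489.5, 259.1], 0.57)]
dock [([407.2, 248.7], 0.56)]
balance [([135.3, 206.6], 0.58)]
boat [([144.2, 187.3], 0.96)]
bottle [([275.8, 229.0], 0.94)]
beaker [([281.1, 269.9], 0.92)]
jar [([274.3, 165.3], 0.84)]
0.9 [0.24397864 0.62931221 0.22657018] [ 3.14157703e+00  5.02047757e-06 -3.69825470e-01]
```

```bash
ls pics
```

```text
scene.png
top.png
```

View pics/top.png

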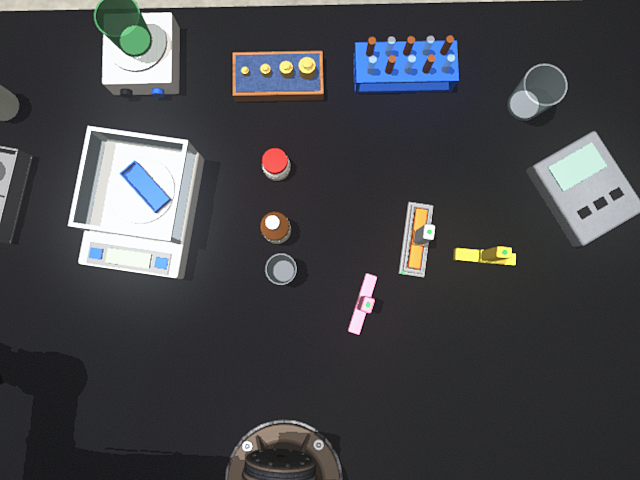

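View pics/scene.png

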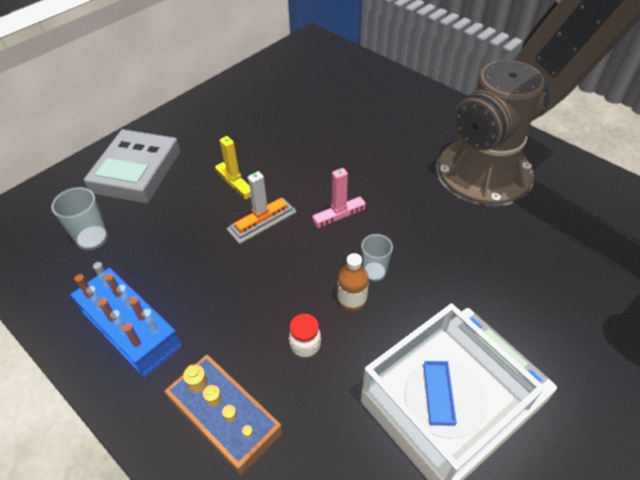

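The top view shows the orange ioniser in its dock at (417,238), with the pink and yellow look-alikes at (362,304) and (486,256). The boat is at (146,187), and the jar, bottle and beaker stand in a column near x≈275. The scene view agrees: ioniser (261,208), boat (439,393).

```bash
cat > meas.py <<'E'
from h import *
def blob(im,px,lo,hi,r=60):
    hsv=cv2.cvtColor(im,cv2.COLOR_RGB2HSV); k=cv2.inRange(hsv,lo,hi)
    w=np.zeros_like(k); cv2.circle(w,(int(px[0]),int(px[1])),r,255,-1); k&=w
    v,u=np.nonzero(k); return np.c_[u,v].astype(float)
def rect(m,pts,z):
    P=np.array([at_z(m,p,z)[:2] for p in pts])
    (c,s,a)=cv2.minAreaRect((P*1000).astype(np.float32))
    a=np.radians(a) if s[0]>s[1] else np.radians(a+90)
    return np.array(c)/1000,sorted(s),(a+np.pi/2)%np.pi-np.pi/2
ORANGE=((8,120,120),(22,255,255)); BLUE=((100,120,60),(125,255,255))
E
python3 - <<'E'
from meas import *
O={};B={}
for c,po,pb,pt in(('scene',(262,214),(439,393),(258,175)),('top',(418,238),(146,187),(429,232))):
    m=vision.camera_model(c);im=cv2.cvtColor(cv2.imread(f'pics/{c}.png'),cv2.COLOR_BGR2RGB)
    o=blob(im,po,*ORANGE,r=45);b=blob(im,pb,*BLUE,r=38)
    for z in(.02,.03):print(c,'orange',z,len(o),*rect(m,o,z))
    print(c,'boat',len(b),*rect(m,b,.094))
    g=blob(im,pt,(45,100,80),(85,255,255),r=8);print('greentop',len(g),g.mean(0) if len(g) else None)
    O[c]=(m,g.mean(0) if len(g) else pt)
    B[c]=(m,np.array(cv2.minAreaRect(b.astype(np.float32))[0]))
    for n,z,p in {'scene':[('bottletop',.14,(354,262)),('jar',.07,(304,328)),('beaker',.09,(377,245))],'top':[('bottletop',.14,(272,222)),('jar',.07,(275,160)),('beaker',.09,(281,269))]}[c]:
        print(n,at_z(m,p,z))
print('handle top',tri(list(O.values())),'boat',tri(list(B.values())))
for p in[(88,129),(201,143),(70,226),(180,242)]:print('glass corner',at_z(O['top'][0],p,.15))
E
```

```text
scene orange 0.02 622 [ 0.49285251 -0.33031598] [98.69914245605469, 135.92803955078125] -0.16810418748603606
scene orange 0.03 622 [ 0.49855652 -0.32246695] [97.63746643066406, 134.46591186523438] -0.1681040543279817
scene boat 1549 [0.61393262 0.27175336] [41.337894439697266, 110.20795440673828] 0.7289634496327153
greentop 6 [254.83333333 175.16666667]
bottletop [0.5309764  0.01108133 0.14      ]
jar [0.66978803 0.01002718 0.07      ]
beaker [ 0.43522269 -0.0066915   0.09      ]
top orange 0.02 570 [ 0.49642361 -0.33235449] [97.66509246826172, 131.0809783935547] -0.1654627311588408
top orange 0.03 570 [ 0.49544904 -0.33018628] [96.82746887207031, 129.95675659179688] -0.1654629974749504
top boat 1048 [0.61120813 0.26946933] [41.52873611450195, 109.94493103027344] 0.7250173772665178
greentop 14 [428.92857143 231.35714286]
bottletop [0.52560113 0.00542561 0.14      ]
jar [0.66637177 0.00365515 0.07      ]
beaker [ 0.43648704 -0.00781886  0.09      ]
handle top [ 0.50080007 -0.29671261  0.14904639] boat [0.61214904 0.27206184 0.08697102]
glass corner [0.71487891 0.36415262 0.15      ]
glass corner [0.68265524 0.14214779 0.15      ]
glass corner [0.52345555 0.39334982 0.15      ]
glass corner [0.48872306 0.18133773 0.15      ]
```

>>> step_arm(deltas=[[0.03,0.01,-0.015,0,0,0],[0.04,0.025,-0.015,0,0,0],[0.045,0.03,-0.015,0,0,0],[0.045,0.03,-0.01,0,0,0],[0.045,0.03,-0.005,0,0,0]], hand=0)

```text
clock: 1.52
tcp_pos: [0.3908, 0.4374, 0.2875]
ee_rot: [-3.14, -0.0, -0.369]
contact_force: [0.9, 0.3, -0.1]
gripper_width: 0.0877
finger_force: 0.0
```

>>> step_arm(deltas=[[0.045,0.03,0,0,0,0],[0.045,0.03,0,0,0,0],[0.045,0.03,0,0,0,0],[0.035,0.04,0,0,0,0],[0.025,0.045,0,0,0,0]])

```text
clock: 2.15
tcp_pos: [0.5092, 0.2033, 0.2864]
ee_rot: [3.141, -0.0, -0.37]
contact_force: [0.4, -0.2, 0.1]
gripper_width: 0.0877
finger_force: 0.0
```

```bash
python3 - <<'E'
from meas import *
s=arm.sense();print(s['clock'],s['tcp_pos'],s['ee_rot'],s['q'])
m=vision.camera_model('wrist');R=np.array(m['R']);print(-R.T@m['t'],R,m['fx'])
for c,po in(('scene',(262,214)),('top',(414,238))):
    m=vision.camera_model(c);im=cv2.cvtColor(cv2.imread(f'pics/{c}.png'),cv2.COLOR_BGR2RGB)
    o=blob(im,po,(8,120,120),(19,255,255),r=36)
    print(len(o),*rect(m,o,.03),o.min(0),o.max(0))
E
```

```text
2.15 [0.50919771 0.2033444  0.28636864] [ 3.14135273e+00 -5.45118907e-05 -3.70294868e-01] [ 7.37422090e-01  1.15436716e-01 -1.73323033e-01  1.62673202e-04
 -1.28222689e+00  4.63033054e-01]
[0.57740561 0.1760408  0.4443393 ] [[-3.62513715e-01 -9.31978218e-01  6.39371458e-04]
 [-8.95129022e-01  3.48371237e-01  2.78175333e-01]
 [-2.59476089e-01  1.00270053e-01 -9.60530101e-01]] 351.4149292326039
446 [ 0.50280048 -0.29745914] [46.906837463378906, 134.46591186523438] -0.1681040543279817 [235. 198.] [286. 232.]
226 [ 0.50111371 -0.29628928] [28.01651382446289, 129.9458770751953] -0.16828435033377964 [407. 208.] [427. 268.]
```

>>> step_arm(deltas=[[0.017,0.047,0,0,0,0],[0.017,0.047,0,0,0,0],[0.017,0.047,0,0,0,0],[0.017,0.047,0,0,0,0],[0.017,0.047,0,0,0,0]])

```text
clock: 2.78
tcp_pos: [0.5025, -0.0463, 0.2869]
ee_rot: [-3.141, -0.001, -0.369]
contact_force: [1.0, 0.3, -0.9]
gripper_width: 0.0872
finger_force: 0.0
```

>>> step_arm(deltas=[[0.017,0.047,0,0,0,0],[0.017,0.047,0,0,0,0],[0.017,0.047,0,0,0,0],[0.017,0.047,0,0,0,-0.1],[0.017,0.047,0,0,0,-0.1]])

```text
clock: 3.4
tcp_pos: [0.5018, -0.2962, 0.287]
ee_rot: [3.142, -0.001, -0.167]
contact_force: [0.9, 0.1, -0.2]
gripper_width: 0.0879
finger_force: 0.0
```

>>> step_arm(deltas=[[0,0,0,0,0,0],[0,0,0,0,0,0],[0,0,0,0,0,0],[0,0,0,0,0,0],[0,0,0,0,0,0]])

```text
clock: 4.03
tcp_pos: [0.5023, -0.2939, 0.2869]
ee_rot: [3.142, -0.001, -0.169]
contact_force: [0.9, -1.1, 0.9]
gripper_width: 0.0874
finger_force: 0.0
```

```bash
python3 - <<'E'
from meas import *
s=arm.sense();print(s['clock'],s['tcp_pos'],s['ee_rot'],s['q'])
im,m=snap('wrist','w1.png')
print(proj(m,[.501,-.297,.147]))
for n in('ioniser','ioniser_handle'):print(n,look_for(n,'wrist'))
o=blob(im,proj(m,[.501,-.297,.03]),(8,120,120),(19,255,255),r=150)
print(len(o),rect(m,o,.03))
E
```

```text
4.025 [ 0.50232752 -0.29386992  0.28687769] [ 3.14154190e+00 -5.32640145e-04 -1.68811665e-01] [-1.93456922e-01  1.72496249e-01 -1.04008629e-01  3.91038204e-05
 -1.29375772e+00  1.59543089e+00]
[324.38670581 228.17655389]
ioniser [{'centre': [319.5, 202.7], 'score': 0.8}, {'centre': [462.1, 224.4], 'score': 0.74}, {'centre': [248.2, 318.1], 'score': 0.7}]
ioniser_handle [{'centre': [247.7, 314.6], 'score': 0.85}, {'centre': [323.4, 203.9], 'score': 0.77}, {'centre': [460.5, 223.8], 'score': 0.66}]
1097 (array([ 0.49905469, -0.2958707 ]), [25.54621696472168, 127.84760284423828], np.float64(-0.17011900200873598))
```

View pics/w1.png

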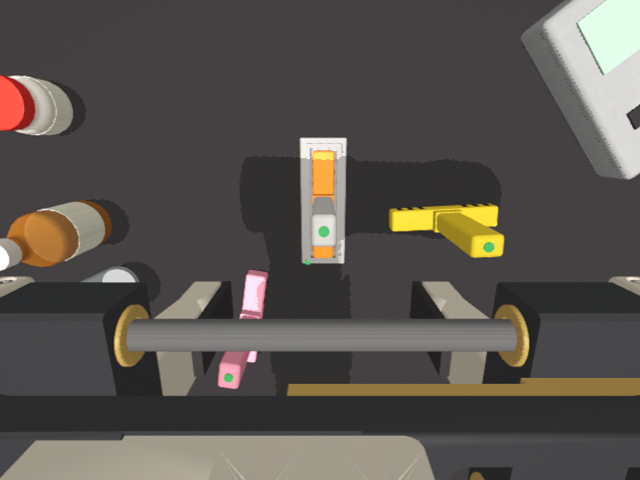

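>>> step_arm(deltas=[[-0.0013,0.0013,0.03,0,0,0],[-0.0013,0.0013,0.04,0,0,0],[0,0,0.045,0,0,0],[0,0,0.04,0,0,0],[0,0,0.02,0,0,0]])

```text
clock: 4.8
tcp_pos: [0.4979, -0.2962, 0.1092]
ee_rot: [-3.141, 0.003, -0.17]
contact_force: [0.5, -0.4, -0.6]
gripper_width: 0.0877
finger_force: 0.0
```

>>> step_arm(deltas=[[0,0,0.01,0,0,0],[0,0,0,0,0,0],[0,0,0,0,0,0],[0,0,0,0,0,0],[0,0,0,0,0,0]])

```text
clock: 5.42
tcp_pos: [0.4994, -0.2967, 0.1022]
ee_rot: [3.142, -0.001, -0.17]
contact_force: [-0.1, 0.6, 0.2]
gripper_width: 0.0876
finger_force: 0.0
```

>>> step_arm(deltas=[[0,0,0,0,0,0],[0,0,0,0,0,0],[0,0,0,0,0,0],[0,0,0,0,0,0],[0,0,0,0,0,0]], hand=1)

```text
clock: 6.05
tcp_pos: [0.4991, -0.2966, 0.1015]
ee_rot: [-3.142, 0.0, -0.17]
contact_force: [0.2, -0.4, -0.1]
gripper_width: 0.0433
finger_force: 0.0
```

>>> step_arm(deltas=[[0,0,0,0,0,0],[0,0,0,0,0,0],[0,0,0,0,0,0],[0,0,0,0,0,0],[0,0,0,0,0,0]])

```text
clock: 6.68
tcp_pos: [0.4991, -0.2965, 0.1015]
ee_rot: [-3.142, 0.0, -0.17]
contact_force: [1.3, -0.3, -1.1]
gripper_width: 0.0217
finger_force: 30.0
```

Gripped at 22 mm. I'll lift it straight up.

>>> step_arm(deltas=[[0,0,-0.01,0,0,0],[0,0,-0.025,0,0,0],[0,0,-0.04,0,0,0],[0,0,-0.04,0,0,0],[0,0,-0.04,0,0,0]])

```text
clock: 7.3
tcp_pos: [0.4987, -0.2965, 0.2584]
ee_rot: [-3.142, -0.0, -0.17]
contact_force: [1.0, -0.4, -3.0]
gripper_width: 0.0218
finger_force: 30.0
```

>>> step_arm(deltas=[[0,0,-0.03,0,0,0],[0,0,-0.015,0,0,0],[0,0,0,0,0,0],[0,0,0,0,0,0],[0,0,0,0,0,0]])

```text
clock: 7.92
tcp_pos: [0.4986, -0.2964, 0.3001]
ee_rot: [-3.141, 0.002, -0.17]
contact_force: [-0.7, 0.1, -2.2]
gripper_width: 0.022
finger_force: 30.0
```

>>> step_arm(deltas=[[0,-0.02,0,0,0,0],[0,-0.04,0,0,0,0],[0,-0.04,0,0,0,0],[0,-0.04,0,0,0,0],[0,-0.04,0,0,0,0]])

```text
clock: 8.55
tcp_pos: [0.5294, -0.1172, 0.3012]
ee_rot: [-3.142, 0.0, -0.17]
contact_force: [0.6, 0.5, -2.7]
gripper_width: 0.0217
finger_force: 30.0
```

>>> step_arm(deltas=[[0,-0.04,0,0,0,0],[0,-0.04,0,0,0,0],[0,-0.04,0,0,0,0],[0,-0.04,0,0,0,0],[0,-0.04,0,0,0,0]])

```text
clock: 9.18
tcp_pos: [0.563, 0.08, 0.3012]
ee_rot: [3.142, 0.0, -0.169]
contact_force: [0.5, -0.5, -2.1]
gripper_width: 0.0222
finger_force: 30.0
```

>>> step_arm(deltas=[[0,-0.04,0,0,0,0],[0,-0.02,0,0,0,0],[0,0,0,0,0,0],[0,0,0,0,0,0],[0,0,0,0,0,0]])

```text
clock: 9.8
tcp_pos: [0.5733, 0.1363, 0.3017]
ee_rot: [-3.142, -0.0, -0.171]
contact_force: [0.7, 0.6, -2.5]
gripper_width: 0.0217
finger_force: 30.0
```

```bash
python3 - <<'E'
from meas import *
s=arm.sense();print(s['clock'],s['tcp_pos'],s['ee_rot'],s['gripper_width'])
im,m=snap('wrist','w2.png')
p=proj(m,[.6125,.2705,.094]);print(p)
print(look_for('boat','wrist'))
o=blob(im,p,*BLUE,r=110);print(len(o),rect(m,o,.094))
o=blob(im,(320,240),(8,120,120),(19,255,255),r=200);print(len(o),rect(m,o,s['tcp_pos'][2]-.0935+.022),rect(m,o,s['tcp_pos'][2]-.0935))
E
```

```text
9.8 [0.57332532 0.13625702 0.30171243] [-3.14157346e+00 -8.37009035e-05 -1.70702513e-01] 0.021659609845974953
[187.66466177 197.13334966]
[{'centre': [190.0, 196.5], 'score': 0.65}]
4504 (array([0.61126447, 0.2697529 ]), [45.166053771972656, 109.49386596679688], np.float64(0.7241573093924769))
3363 (array([0.5521181 , 0.11230656]), [118.49717712402344, 147.14590454101562], np.float64(-0.4450392518664872)) (array([0.54316406, 0.11125036]), [129.85763549804688, 161.25291442871094], np.float64(-0.44503898555037846))
```

View pics/w2.png

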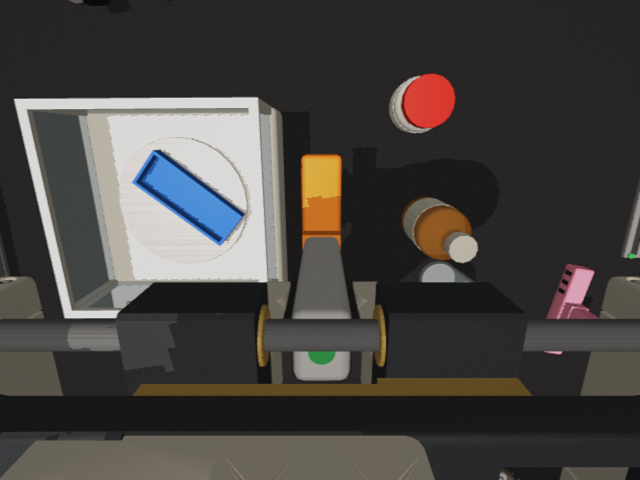

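The wrist view shows the boat at (188,197) inside the glass, with the held ioniser's head at (321,195), level and straight in the gripper. The jar, bottle and beaker are untouched. Next I'll move over the boat, then turn.

>>> step_arm(deltas=[[0.003,-0.028,0,0,0,0],[0.003,-0.035,0,0,0,0],[0.003,-0.035,0,0,0,0],[0.003,-0.028,0,0,0,0],[0.0028,-0.0123,0,0,0,-0.05]])

```text
clock: 10.52
tcp_pos: [0.6118, 0.2731, 0.3008]
ee_rot: [3.141, 0.001, -0.118]
contact_force: [0.3, -0.5, -2.4]
gripper_width: 0.022
finger_force: 30.0
```

>>> step_arm(deltas=[[0,0,0,0,0,-0.12],[0,0,0,0,0,-0.15],[0,0,0,0,0,-0.15],[0,0,0,0,0,-0.15],[0,0,0,0,0,-0.15]])

```text
clock: 11.15
tcp_pos: [0.6116, 0.2715, 0.3013]
ee_rot: [-3.142, 0.0, 0.605]
contact_force: [-0.1, 0.2, -2.5]
gripper_width: 0.0219
finger_force: 30.0
```

>>> step_arm(deltas=[[0,0,0,0,0,-0.1],[0,0,0,0,0,-0.026],[0,0,0,0,0,0],[0,0,0,0,0,0],[0,0,0,0,0,0]])

```text
clock: 11.78
tcp_pos: [0.6115, 0.2709, 0.3016]
ee_rot: [-3.142, -0.0, 0.725]
contact_force: [0.3, -0.3, -2.9]
gripper_width: 0.0222
finger_force: 30.0
```

```bash
python3 - <<'E'
from meas import *
s=arm.sense();print(s['clock'],s['tcp_pos'],s['ee_rot'],s['gripper_width'])
p=s['tcp_pos'];yaw=s['ee_rot'][2];ux=np.array([np.cos(yaw),np.sin(yaw),0]);uy=np.array([-np.sin(yaw),np.cos(yaw),0])
im,m=snap('wrist','w3.png')
for a in(.013,-.013):print('pred head front bottom/top corner',proj(m,p+ux*.065+uy*a+[0,0,-.0935]),proj(m,p+ux*.065+uy*a+[0,0,-.0715]))
o=blob(im,(320,200),(8,100,100),(22,255,255),r=70);print('orange',len(o),o.min(0),o.max(0))
o=blob(im,(320,200),*BLUE,r=110);print('boat',len(o),rect(m,o,.094))
snap('scene','s3.png')
E
```

```text
11.775 [0.61146343 0.270902   0.30156591] [-3.14158913e+00 -3.16071941e-05  7.25424995e-01] 0.022181640260289806
pred head front bottom/top corner [303.96341686 152.56482732] [302.33429806 153.79306057]
pred head front bottom/top corner [341.42109296 152.53918521] [343.34449314 153.76500404]
orange 3182 [302. 155.] [340. 247.]Traceback (most recent call last):
  File "<stdin>", line 7, in <module>
  File "meas.py", line 8, in rect
    (c,s,a)=cv2.minAreaRect((P*1000).astype(np.float32))
            ~~~~~~~~~~~~~~~^^^^^^^^^^^^^^^^^^^^^^^^^^^^^
cv2.error: OpenCV(4.12.0) /io/opencv/modules/imgproc/src/convhull.cpp:143: error: (-215:Assertion failed) total >= 0 && (depth == CV_32F || depth == CV_32S) in function 'convexHull'
```

View pics/w3.png

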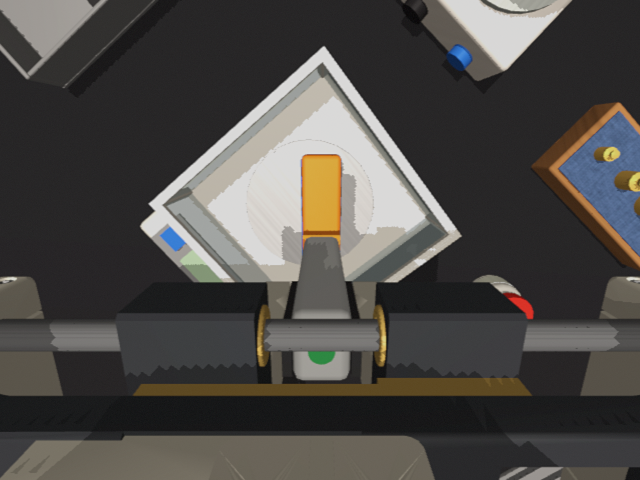

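>>> step_arm(deltas=[[0,0,0.015,0,0,0],[0,0,0.02,0,0,0],[0,0,0.02,0,0,0],[0,0,0.015,0,0,0],[0,0,0.01,0,0,0]])

```text
clock: 12.45
tcp_pos: [0.6112, 0.2707, 0.2202]
ee_rot: [-3.141, 0.001, 0.726]
contact_force: [0.5, -0.8, -2.5]
gripper_width: 0.0218
finger_force: 30.0
```

```bash
python3 - <<'E'
from meas import *
s=arm.sense();print(s['clock'],s['tcp_pos'],s['ee_rot'])
im,m=snap('scene');cv2.imwrite('pics/s4.png',cv2.resize(cv2.cvtColor(im[220:480,330:640],cv2.COLOR_RGB2BGR),None,fx=2.3,fy=2.3))
im,m=snap('wrist','w4.png')
o=blob(im,(320,200),*BLUE,r=110);print('boat px',len(o), o.min(0) if len(o) else '')
E
```

```text
12.45 [0.61117239 0.27068476 0.22022173] [-3.14148564e+00  1.13695558e-03  7.26089610e-01]
boat px 1056 [295. 163.]
```

View pics/s4.png

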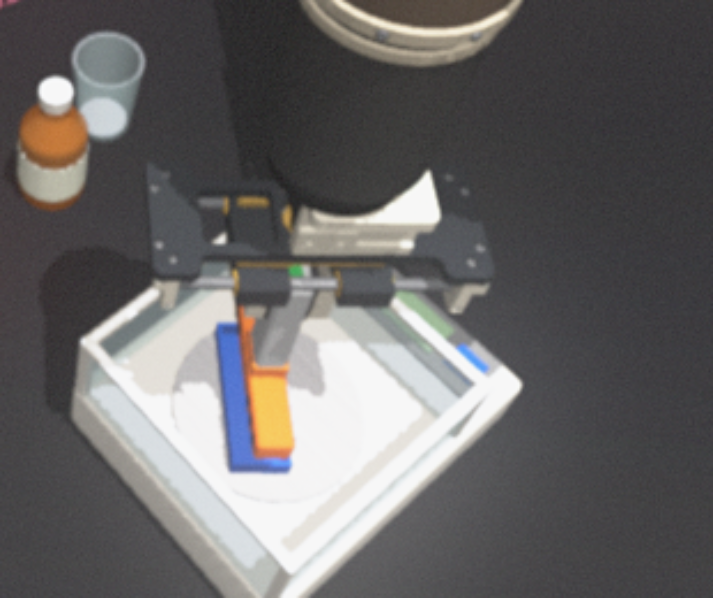

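The scene crop shows the orange head (270,415) parallel to the blue boat (255,400) and above it, clear of the glass. Now the last 17 mm.

>>> step_arm(deltas=[[0,0,0.005,0,0,0],[0,0,0.005,0,0,0],[0,0,0.004,0,0,0],[0,0,0.003,0,0,0],[0,0,0,0,0,0]])

```text
clock: 13.18
tcp_pos: [0.6113, 0.2708, 0.2043]
ee_rot: [-3.142, 0.0, 0.726]
contact_force: [0.1, 0.7, -2.5]
gripper_width: 0.0218
finger_force: 30.0
```

>>> step_arm(deltas=[[0,0,0,0,0,0],[0,0,0,0,0,0],[0,0,0,0,0,0],[0,0,0,0,0,0],[0,0,0,0,0,0]])

```text
clock: 13.8
tcp_pos: [0.6114, 0.2709, 0.2046]
ee_rot: [3.142, -0.0, 0.726]
contact_force: [-0.1, -0.0, -1.0]
gripper_width: 0.0218
finger_force: 30.0
```

```bash
python3 - <<'E'
from meas import *
s=arm.sense();print(s['clock'],s['tcp_pos'],s['ee_rot'])
p=s['tcp_pos'];yaw=.725;ux=np.array([np.cos(yaw),np.sin(yaw),0]);uy=np.array([-np.sin(yaw),np.cos(yaw),0])
im,m=snap('wrist')
b=np.array([.6115,.270,.094])
out=cv2.cvtColor(im,cv2.COLOR_RGB2BGR)
def quad(c,l,w,col):
    q=np.array([proj(m,c+ux*i*l+uy*j*w) for i,j in((1,1),(1,-1),(-1,-1),(-1,1))]);cv2.polylines(out,[q.round().astype(int)],True,col,1)
quad(b,.055,.021,(0,0,255)); quad(p+[0,0,-.0715],.065,.013,(0,255,0))
cv2.imwrite('pics/w5.png',cv2.resize(out[100:320,200:440],None,fx=2.5,fy=2.5))
E
```

```text
13.8 [0.61144774 0.2708966  0.20460175] [ 3.14158346e+00 -4.58449104e-05  7.26218514e-01]
```

View pics/w5.png

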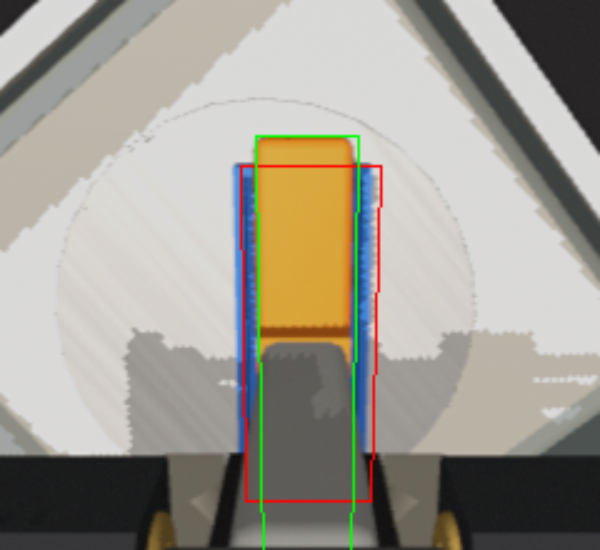

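The crop shows the orange head (305,230) centred between the boat's two blue edges (238 and 370) and parallel to them. It is about 17 mm above the rim, so I'll hand it in.

```bash
python3 -c "
from workcell import job
print(job.finish_job())"
```

```text
the job is handed in; nothing more can be done
None
```

The job is handed in with the ioniser still gripped and held level over the boat, by my measurements centred to 1–2 mm, lined up with the boat's length and about 17 mm above the rim; the final verdict wasn't shown.

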